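Dock the test carriage and lock on the loop-back plug

ROBOT

A 7-joint arm with a two-finger parallel gripper is mounted at the origin on the work surface. World frame = base frame: x ahead of the robot, y to its left, z up, the work surface at z = 0. Lengths are in m, angles in rad, forces in N, time in s.
With the tool pointing down it reaches from about 0.425 to 0.875 m from the base axis. Payload 8.4 kg.
Tool frame: the origin (TCP) lies midway between the tips of the shut fingers; the grasp point (between the pads) lies 19 mm behind it (pinch_z is the distance from the TCP to the grasp point, in m); z points along the fingers, y is the line along which they close (so a half turn about z gives the same grasp; the last joint's range is limited). The gripper opens to 87 mm and grips with 3 to 60 N. Pads are 19 mm wide; open, the fingers measure 117 mm over their backs; the gripper's body (75 mm by 190 mm) begins 51 mm behind the grasp point.
Start: joints at [-1.215, 0.333, 0.04, 1.465, -0.013, 1.343, -0.059], TCP at [0.286, 0.584, 0.223] pointing down, gripper open.
Joint ranges: [-2.58, 2.58], [-0.38, 2.09], [-1.3, 1.39], [0.25, 2.4], [-1.5, 4.64], [0.08, 2.09], [-2.65, 2.65]. Speed limits (rad/s): [2.22, 2.22, 2.79, 2.79, 3.14, 3.14, 3.14].

INTERFACE

Orientations are given as a 3x3 rotation matrix whose columns are the frame's x, y, z axes.
In Python, from station import observe, snapshot, finish_job, trace, pinch_z gives the robot as it stands.
- The arm moves only by the tool drive_tool, never from a script. Its argument "steps" is text: rows parted by semicolons, each of 7 numbers parted by spaces: the shift along the tool's x, y, z in m, then the turn, a rotation vector about the tool's x, y, z in degrees, then the opening, from 0 (shut) to 1 (fully open). In form: dx dy dz ax ay az fingers; .... A call has exactly 5 rows; each row shifts and turns the commanded pose from where the row before left it, along the tool's axes as they then stand; what a row does not reach is not made up. A row lasts 1/10 s, in which the tool goes at most 50 mm and 8.59 degrees, less where a joint would pass 70% of its speed; a pose out of reach is approached as far as the arm can. A call with a gripper value outside its range is refused whole. The fingers move at their own pace and stop on an object; "squeeze" is the grip in N (left out, the last holds). Time passes only in rows, so rows that do not move let the fingers close, or fill a call up. It gives the time, the measured TCP pose, the force, the opening and the grip force at its end, in the units of the state.
- observe(): the state, without advancing time (a new reading comes with each control period).
- snapshot(name): name is "scene" or "top"; returns a dict with "image" (480x640x3 uint8, red, green, blue), "fx", "fy", "cx", "cy" (pixels), "rvec" (rotation vector, rad) and "tvec" (3), from world to camera coordinates, as OpenCV has them. Camera axes: x right, y down, z forward; pixel columns grow to the right and rows downward; lengths in m; the calibration is good to about 2 mm. A picture is of the moment at which its call begins. There is no depth.
- finish_job(): hands the job in; it is judged then, once.
Trained networks look in a picture, given as the dict that the camera call returned (one of the last four; its "shot" number tells which), for a name from the list of things; names that differ only in an ending like _2 or _b are one class to them, and where a whole thing is asked for, a point or a joint stands for the part that bears it (a point fixed in the world has none). Each returns a list of dicts, best first, with "p" (0 to 1); they miss things now and then, are a little off and sometimes report something else, mostly with a low value. They report only what shows in the picture. A call takes as long as a camera call.
- trace(picture, thing): "mask" (480x640 bool, what is visible of it) and "extent" ([left, top, right, bottom] in pixels, round what is visible of it).
The state is a dict: "time": time; "qpos": joint angles; "qvel": joint speeds; "joint_efforts": joint torques, N m; "eef_pos": TCP position; "tool_rot": TCP orientation; "ft_force": force on the tool from outside, world axes, zero at the start; "ft_torque": the same for the moment, N m; "opening": finger opening in m; "gripper_force": force on a finger pad.
Only numpy, scipy, OpenCV 4.12 (cv2) and the standard library are available. Lean on these libraries where they do the work, as an engineer would, in place of code of your own. Each camera call takes 0.05 s, during which the arm holds its last target. There are 200 camera calls.

TASK

Slide the blue test carriage along its rails until it is against the red stop (it has a black knob to hold it by). Then turn the knurled collar of the grey plug on it until its hidden keyways drop over the socket's pins (less than a quarter turn clockwise, seen from above, finds them), without lifting the plug off, and push it fully home against its sprung contact. Finish holding it there: the program ends with the fingers still on the plug, keeping it pushed home, the carriage still at the stop and everything else on the bench left where it was.

Things in the scene. Friction and masses are not known exactly. Their poses are not given: they have to be found in the camera images.
- plug: Grey test plug on the socket, orange disc on top: upright cylinder, diameter 56, height 56, loose, about 200 g. Origin: centre of its underside, z up; its axes' headings do not tell where the keyways are. Starts level, underside 15 above point socket, resting on three hidden pins. Turn it clockwise from above (negative about z) by 15 to 70 degrees to bring its three keyways over them.
- collar (a point): On the plug's axis, 45 above its underside: middle of the knurled collar, the black-ribbed upper 22 mm of the plug, solid with it; grip it across its 56 mm diameter. Each keyway has about 8 degrees to spare either way. Fingers that grip the plug must also push it down for it to drop.
- contact_top (a point): Centre of the sprung contact's top, inside the plug. Once over the pins the plug goes down 9 in all: the first 3 freely, then the contact pushes back with 4 N, growing to about 9.5 N when the plug is home, its underside on the flange 6 above point socket. If let go it springs up a few mm.
- socket (a point): Centre of the socket's foot, on the carriage's upper face (34 above the bench), z up. Steel flange, diameter 66, 6 high; brass spigot, diameter 34, rising to 36, inside the plug with 1 mm play all round; three pins, hidden inside the plug, stick out of the spigot.
- knob_top (a point): Centre of the top of the carriage's black knob: an upright plain cylinder, diameter 24, height 45, fixed to the carriage's upper face, 100 from the socket's centre towards the stop. Its top is 79 above the bench.
- jig_stop (a point): Middle of the red end stop's face that the carriage meets, 34 above the bench. Its y axis points along the slide, from the carriage to the stop. The stop (120 wide, top 44 above the bench) is on the aluminium bed, 130 x 420 x 12, fixed to the bench; with the carriage at the stop the knob's centre is 40 from this face.
- dock_edge (a point): On the blue carriage (110 x 190, 14 thick): middle of the upper edge of its end that meets the stop, 40 beyond the knob's centre. It meets point jig_stop when the carriage is docked. The carriage slides with about 5 N of friction and stays where it is left.
- screwdriver: Bystander, to be left alone: a screwdriver lying flat. Origin: centre of its underside.
- spare_plug: Bystander, to be left alone: a spare plug with a blue disc standing on the bench (same shape as the task's plug, not to be used). Origin: centre of its underside.
- multimeter: Bystander, to be left alone: a green and black multimeter lying flat, 85 x 170 x 35 mm. Origin: centre of its underside.
- screw_box: Bystander, to be left alone: an open orange screw box, 100 x 150 x 30 mm. Origin: centre of its underside.
- spool: Bystander, to be left alone: a white spool, diameter 60, height 40 mm. Origin: centre of its underside.
- flux_pot: Bystander, to be left alone: a small yellow pot, diameter 48, height 30 mm. Origin: centre of its underside.
- board: Bystander, to be left alone: a green circuit board lying flat, 110 x 160 x 10 mm. Origin: centre of its underside.

How it is judged:
On the way, in this order (a step that is already met when the one before it is completed fails the run):
1. the carriage is slid against the red stop (within 4 mm) (y of dock_edge in the frame of jig_stop above -0.004 m), for 0.2 s.
2. after that, the plug has dropped over the pins and is fully home, carriage still at the stop (z of plug in the frame of socket below 0.0082 m and horizontal distance between plug and socket below 0.004 m and angle between plug's own z axis and vertical below 0.07 rad and y of dock_edge in the frame of jig_stop above -0.004 m), for 0.2 s.
At the end, for the whole second after the job is handed in: The plug's underside is less than 8.2 mm above the carriage's upper face at the socket (6 is fully home), within 4 mm of the socket's axis and upright within 4 degrees, still, with the fingers pressing on it with more than 2 N; the carriage is within 4 mm of its stop (all of step 2 and contact force between the fingers and plug above 2 N and linear speed of plug below 0.02 m/s); the arm keeps its last pose, push and grip.
It fails at once if the plug is lifted off the socket (raised more than 15 mm from where it started) (z of plug in the frame of socket above 0.03 m).
It fails at once if another thing on the bench is disturbed (moved more than 25 mm) (distance of any of screwdriver, spare_plug, multimeter, screw_box, spool, flux_pot, board from where it was at the start of the episode above 0.025 m).
It also fails if it takes over 53 s, if anything falls off the work surface, if the arm or the gripper's body presses on something with over 40 N, if the wrist force passes 120 N, or if a joint passes its speed limit or range.

## Working session

There is one attempt and no reset: what is moved stays moved. The work goes in short steps, Python scripts to look and compute and a tool call to move; the robot and the scene stay as the last step left them, time stands still between calls to the robot, and variables do not carry over. Pictures are saved under pics/ and viewed, at most 10 in all, crops included, and the job is handed in when it is done.

Besides the shell and the picture viewer there is one more tool, called after ">>>" by a JSON object that holds its "name" and its "arguments". drive_tool: Moves the arm, as the interface text tells. Its arguments: {"type":"object","properties":{"steps":{"type":"string"},"squeeze":{"type":"number"}},"required":["steps"]}

```bash
mkdir -p pics; python3 - <<'E'
from station import *
import cv2,numpy as np
for n in("scene","top"):
    p=snapshot(n); cv2.imwrite(f"pics/{n}0.png",p["image"][...,::-1])
    print(n,p["fx"],p["cx"],p["cy"],np.round(p["rvec"],3),np.round(p["tvec"],3))
    for t in("plug","knob_top","jig_stop","dock_edge","spare_plug"):
        for r in trace(p,t)[:2]: print(t,round(r["p"],2),r["extent"],r["mask"].sum())
s=observe();print(s["eef_pos"],s["tool_rot"],s["time"],pinch_z,s["opening"])
E
```

```text
scene 520.936617980343 322.5851828816818 228.31225851564315 [ 1.874  1.516 -0.7  ] [-0.102 -0.337  1.71 ]
plug 0.7 [280.5, 204.2, 301.5, 234.1] 651
knob_top 0.74 [268.0, 213.4, 353.3, 252.4] 2379
dock_edge 0.71 [271.5, 217.6, 348.7, 251.6] 2294
spare_plug 0.88 [322.9, 251.1, 351.1, 283.7] 743
spare_plug 0.28 [277.2, 204.5, 299.8, 237.5] 685
top 462.6466311821636 317.26351041221903 236.21062803583894 [ 2.157 -2.133  0.173] [-0.041  0.584  0.925]
plug 0.66 [330.7, 233.7, 358.8, 266.1] 695
knob_top 0.89 [273.9, 214.6, 369.5, 279.9] 4018
jig_stop 0.9 [213.1, 201.6, 412.4, 293.4] 6897
dock_edge 0.56 [276.7, 220.8, 372.5, 283.0] 3809
spare_plug 0.78 [289.1, 174.0, 313.9, 206.1] 707
spare_plug 0.7 [453.6, 297.1, 480.6, 320.4] 428
[0.28555872 0.58387973 0.22253181] [[-8.98335436e-01  4.39310192e-01 -2.17469799e-06]
 [ 4.39310191e-01  8.98335434e-01 -6.85442708e-05]
 [-2.81585885e-05 -6.25311144e-05 -9.99999998e-01]] 0.6 0.0187 0.08737779092672295
```

View pics/scene0.png

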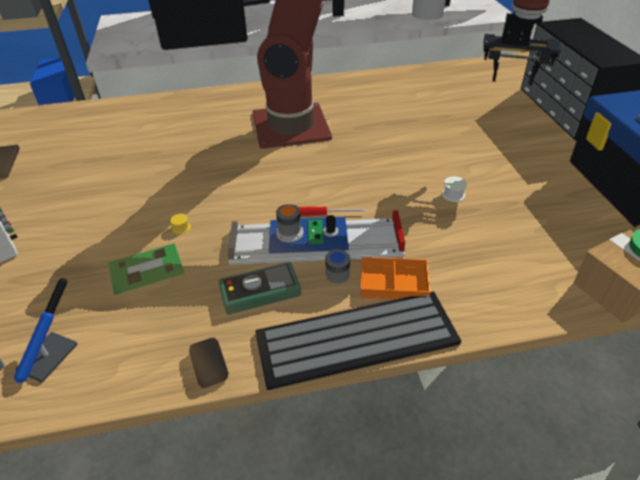

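View pics/top0.png

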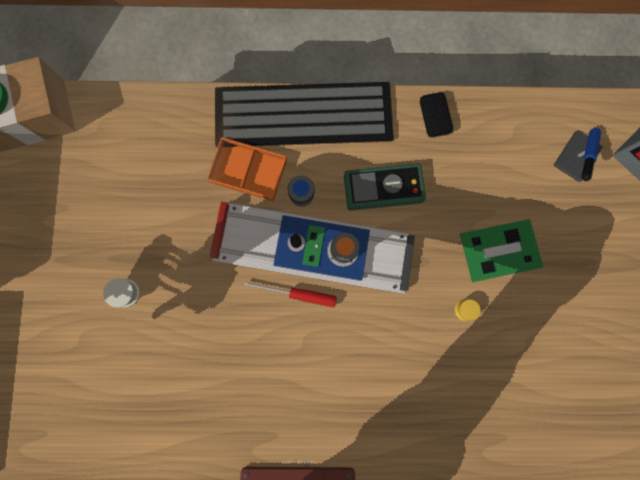

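```bash
cat >h.py <<'E'
from station import *
import cv2,numpy as np
def ray(p,u,v,z):
    R=cv2.Rodrigues(np.array(p["rvec"],float))[0];t=np.array(p["tvec"],float).ravel()
    d=R.T@np.array([(u-p["cx"])/p["fx"],(v-p["cy"])/p["fy"],1]);c=-R.T@t
    return (c+d*(z-c[2])/d[2])
def blob(m,box):
    k=np.zeros(m.shape,bool);l,t,r,b=box;k[t:b,l:r]=1
    v,u=np.nonzero(m&k);return u.mean(),v.mean(),len(u),u.min(),u.max(),v.min(),v.max(),np.c_[u,v]
E
python3 - <<'E'
from h import *
p=snapshot("top");im=p["image"].astype(int);r,g,b=im[...,0],im[...,1],im[...,2]
o=blob((r>110)&(r>1.7*b)&(r>1.5*g),(325,230,365,268));print("disc",o[:7],ray(p,o[0],o[1],.105))
k=blob((r+g+b<110),(284,228,308,256));print("knob",k[:7],ray(p,k[0],k[1],.079))
s=blob((r>90)&(r>2.2*g),(205,198,232,265));
rect=cv2.minAreaRect(s[7].astype(np.float32));print("stop",s[:7],rect);
for q in cv2.boxPoints(rect):print(ray(p,*q,.044))
c=cv2.minAreaRect(np.argwhere(trace(p,"dock_edge")[0]["mask"])[:,::-1].astype(np.float32));print(c)
bl=blob((b>70)&(b>1.8*r)&(b>1.3*g),(270,212,375,284));q=cv2.minAreaRect(bl[7].astype(np.float32))
for x in cv2.boxPoints(q):print("car",x,ray(p,*x,.034))
sp=blob((b>70)&(b>1.5*r),(286,172,318,206));print("spare",ray(p,sp[0],sp[1],.056))
cv2.imwrite("pics/crop0.png",cv2.resize(p["image"][170:300,200:420,::-1],None,fx=3.6,fy=3.6,interpolation=2))
E
```

```text
disc (np.float64(344.8247863247863), np.float64(246.02136752136752), 234, np.int64(337), np.int64(353), np.int64(238), np.int64(254)) [ 0.55590819 -0.08784546  0.105     ]
knob (np.float64(295.7027027027027), np.float64(239.76576576576576), 111, np.int64(291), np.int64(305), np.int64(228), np.int64(246)) [0.57093123 0.00961182 0.079     ]
stop (np.float64(221.28925619834712), np.float64(212.12396694214877), 121, np.int64(215), np.int64(226), np.int64(202), np.int64(233)) ((220.36538696289062, 217.673095703125), (5.6873674392700195, 32.16304397583008), 11.309932708740234)
[0.58856647 0.18157953 0.044     ]
[0.65638778 0.17126631 0.044     ]
[0.65412121 0.15937243 0.044     ]
[0.58634215 0.16980945 0.044     ]
((321.6553039550781, 247.69918823242188), (90.08464813232422, 51.787628173828125), 9.7824068069458)
car [273.35138 264.8919 ] [0.52367385 0.05733162 0.034     ]
car [280.81085 220.13513] [0.61937463 0.04387448 0.034     ]
car [368.70276 234.78375] [ 0.59006667 -0.14329601  0.034     ]
car [361.2433  279.54053] [ 0.49510776 -0.12709602  0.034     ]
spare [0.68486326 0.00248826 0.056     ]
```

View pics/crop0.png

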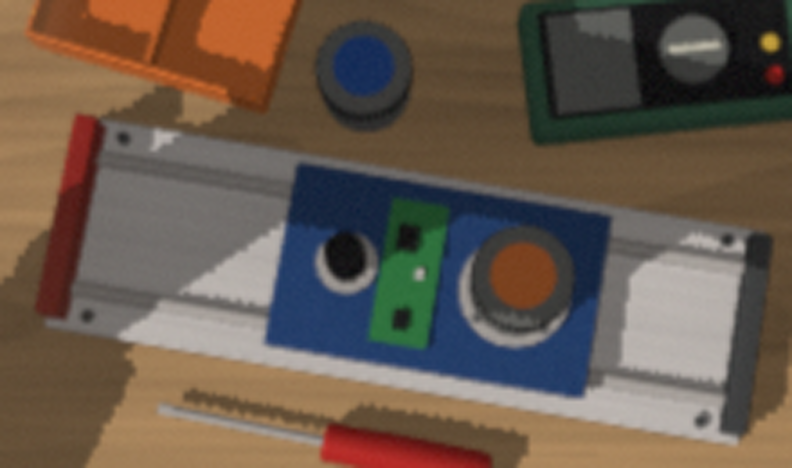

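>>> {"name": "drive_tool", "arguments": {"steps": "0 0 0 0 0 7.3 0.55;0 0 0 0 0 7.3 0.55;0 0 0 0 0 7.3 0.55;0 0 0 0 0 7.3 0.55;0 0 0 0 0 7.3 0.55"}}

```text
time: 1.2
eef_pos: [0.2855, 0.5839, 0.2225]
tool_rot: [[-0.456, 0.89, -0.0], [0.89, 0.456, -0.0], [0.0, -0.0, -1.0]]
ft_force: [-0.0, -0.2, -0.4]
opening: 0.0551
gripper_force: 0.0
```

>>> {"name": "drive_tool", "arguments": {"steps": "0 0 0 0 0 7.3 0.55;0 0 0 0 0 7.3 0.55;0 0 0 0 0 7.3 0.55;0 0 0 0 0 7.3 0.55;0 0 0 0 0 7.0 0.55"}}

```text
time: 1.7
eef_pos: [0.2855, 0.5839, 0.2226]
tool_rot: [[0.157, 0.988, -0.0], [0.988, -0.157, 0.0], [0.0, -0.0, -1.0]]
ft_force: [0.6, -0.3, 0.2]
opening: 0.0481
gripper_force: 0.0
```

>>> {"name": "drive_tool", "arguments": {"steps": "-0.0348 0.0248 0 0 0 0 0.55;-0.0348 0.0248 0 0 0 0 0.55;-0.0348 0.0248 0 0 0 0 0.55;-0.0348 0.0248 0 0 0 0 0.55;-0.0348 0.0248 0 0 0 0 0.55"}}

```text
time: 2.2
eef_pos: [0.3822, 0.3914, 0.2227]
tool_rot: [[0.152, 0.988, 0.0], [0.988, -0.152, 0.0], [0.001, 0.0, -1.0]]
ft_force: [0.5, -0.3, -0.1]
opening: 0.048
gripper_force: 0.0
```

>>> {"name": "drive_tool", "arguments": {"steps": "-0.0348 0.0248 0 0 0 0 0.55;-0.0348 0.0248 0 0 0 0 0.55;-0.0348 0.0248 0 0 0 0 0.55;-0.0348 0.0248 0 0 0 0 0.55;-0.0348 0.0248 0 0 0 0 0.55"}}

```text
time: 2.7
eef_pos: [0.4782, 0.2006, 0.2229]
tool_rot: [[0.152, 0.988, 0.0], [0.988, -0.152, 0.001], [0.001, 0.0, -1.0]]
ft_force: [0.1, 0.4, -0.6]
opening: 0.048
gripper_force: 0.0
```

>>> {"name": "drive_tool", "arguments": {"steps": "-0.0348 0.0248 0 0 0 0 0.55;-0.0348 0.0248 0 0 0 0 0.55;-0.0348 0.0248 0 0 0 0 0.55;-0.0348 0.0248 0 0 0 0 0.55;-0.0348 0.0248 0 0 0 0 0.55"}}

```text
time: 3.2
eef_pos: [0.5743, 0.0098, 0.223]
tool_rot: [[0.152, 0.988, 0.001], [0.988, -0.152, 0.0], [0.001, 0.001, -1.0]]
ft_force: [0.4, 0.1, 0.1]
opening: 0.0481
gripper_force: 0.0
```

>>> {"name": "drive_tool", "arguments": {"steps": "0 -0.0034 0.034 0 0 0 0.55;0 0 0.035 0 0 0 0.55;0 0 0.035 0 0 0 0.55;0 0 0.035 0 0 0 0.55;0 0 0.034 0 0 0 0.55", "squeeze": 25}}

```text
time: 3.7
eef_pos: [0.5703, 0.012, 0.0483]
tool_rot: [[0.152, 0.988, 0.0], [0.988, -0.152, 0.0], [0.0, 0.0, -1.0]]
ft_force: [-0.3, 0.2, 0.2]
opening: 0.0479
gripper_force: 0.0
```

>>> {"name": "drive_tool", "arguments": {"steps": "0 0 0 0 0 0 0;0 0 0 0 0 0 0;0 0 0 0 0 0 0;0 0 0 0 0 0 0;0 0 0 0 0 0 0", "squeeze": 25}}

```text
time: 4.2
eef_pos: [0.5716, 0.012, 0.0515]
tool_rot: [[0.152, 0.988, 0.003], [0.988, -0.152, 0.001], [0.001, 0.003, -1.0]]
ft_force: [-0.8, -0.9, 7.6]
opening: 0.0236
gripper_force: 25.0
```

```bash
python3 - <<'E'
from h import *
p=snapshot("top");cv2.imwrite("pics/crop1.png",cv2.resize(p["image"][170:300,200:420,::-1],None,fx=3.6,fy=3.6,interpolation=2))
print(ray(p,222.8,230.8,.044),ray(p,278.06,240.6,.034)); s=observe();print(s["eef_pos"],s["opening"],s["gripper_force"],s["ft_force"])
E
```

```text
[0.59320885 0.16423735 0.044     ] [0.57527509 0.04868314 0.034     ]
[0.57162458 0.01204816 0.0514618 ] 0.023239445854165926 25.001254649832845 [-1.66133818 -0.91863575  7.79473113]
```

View pics/crop1.png

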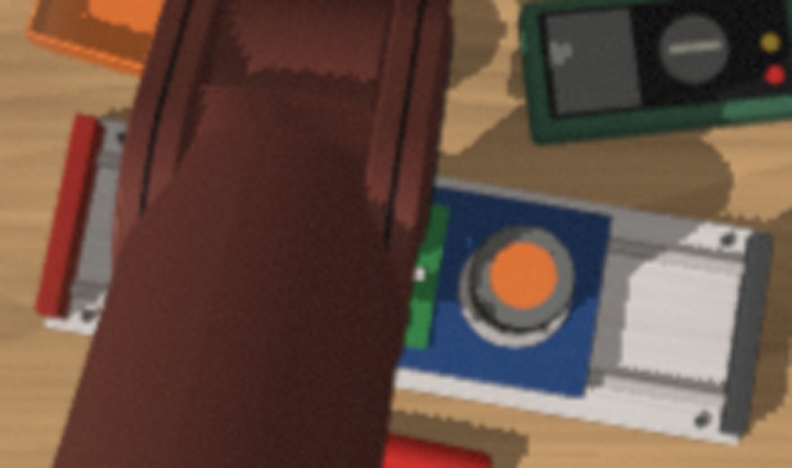

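>>> {"name": "drive_tool", "arguments": {"steps": "0.006 0 0 0 0 0 0;0.01 0 0 0 0 0 0;0.012 0 0 0 0 0 0;0.012 0 0 0 0 0 0;0.012 0 0 0 0 0 0"}}

```text
time: 4.75
eef_pos: [0.5796, 0.0618, 0.0515]
tool_rot: [[0.154, 0.988, 0.003], [0.988, -0.154, -0.001], [-0.001, 0.003, -1.0]]
ft_force: [-0.7, -6.2, 6.6]
opening: 0.0232
gripper_force: 25.0
```

>>> {"name": "drive_tool", "arguments": {"steps": "0.012 0 0 0 0 0 0;0.012 0 0 0 0 0 0;0.012 0 0 0 0 0 0;0.01 0 0 0 0 0 0;0.008 0 0 0 0 0 0"}}

```text
time: 5.25
eef_pos: [0.5882, 0.1156, 0.0515]
tool_rot: [[0.153, 0.988, 0.003], [0.988, -0.153, -0.001], [-0.0, 0.003, -1.0]]
ft_force: [0.6, -6.1, 6.1]
opening: 0.0234
gripper_force: 25.0
```

>>> {"name": "drive_tool", "arguments": {"steps": "0.003 0 0 0 0 0 0;0.003 0 0 0 0 0 0;0.003 0 0 0 0 0 0;0.003 0 0 0 0 0 0;0 0 0 0 0 0 0"}}

```text
time: 5.75
eef_pos: [0.5901, 0.1276, 0.0515]
tool_rot: [[0.153, 0.988, 0.004], [0.988, -0.153, -0.0], [0.0, 0.004, -1.0]]
ft_force: [1.6, -3.5, 5.1]
opening: 0.0233
gripper_force: 25.0
```

>>> {"name": "drive_tool", "arguments": {"steps": "0.002 0 0 0 0 0 0;0.002 0 0 0 0 0 0;0.002 0 0 0 0 0 0;0.002 0 0 0 0 0 0;0 0 0 0 0 0 0"}}

```text
time: 6.25
eef_pos: [0.5905, 0.1299, 0.0514]
tool_rot: [[0.157, 0.988, 0.001], [0.988, -0.157, -0.006], [-0.005, 0.002, -1.0]]
ft_force: [-5.0, -18.6, 12.5]
opening: 0.0232
gripper_force: 25.0
```

>>> {"name": "drive_tool", "arguments": {"steps": "-0.003 0 0 0 0 0 0;0 0 0 0 0 0 0.55;0 0 0 0 0 0 0.55;0 0 0 0 0 0 0.55;0 0 0 0 0 0 0.55"}}

```text
time: 6.75
eef_pos: [0.589, 0.1341, 0.0496]
tool_rot: [[0.151, 0.988, -0.0], [0.988, -0.151, 0.0], [0.0, -0.0, -1.0]]
ft_force: [-0.5, 0.9, -0.2]
opening: 0.0447
gripper_force: 0.0
```

>>> {"name": "drive_tool", "arguments": {"steps": "0 0 -0.03 0 0 0 0.55;0 0 -0.03 0 0 0 0.55;0 0 -0.03 0 0 0 0.55;-0.04 0 0 0 0 0 1;-0.04 0 0 0 0 0 1"}}

```text
time: 7.25
eef_pos: [0.5773, 0.055, 0.1405]
tool_rot: [[0.149, 0.989, 0.002], [0.989, -0.149, 0.001], [0.001, 0.002, -1.0]]
ft_force: [0.1, -0.8, -0.8]
opening: 0.0569
gripper_force: 0.0
```

```bash
python3 - <<'E'
from h import *
p=snapshot("top");cv2.imwrite("pics/crop2.png",cv2.resize(p["image"][170:300,200:420,::-1],None,fx=3.6,fy=3.6,interpolation=2))
s=observe();print(s["eef_pos"],s["opening"],s["ft_force"],s["qpos"])
q=snapshot("scene");cv2.imwrite("pics/s2.png",cv2.resize(q["image"][150:300,200:440,::-1],None,fx=3.3,fy=3.3,interpolation=2))
E
```

```text
[0.57596246 0.04541854 0.1403504 ] 0.06052913672596998 [-0.50735444 -7.96149397 -0.50992026] [-0.71468922  0.2809993   0.66172858  1.7771956  -0.18504623  1.14656311
 -0.15420096]
```

View pics/crop2.png

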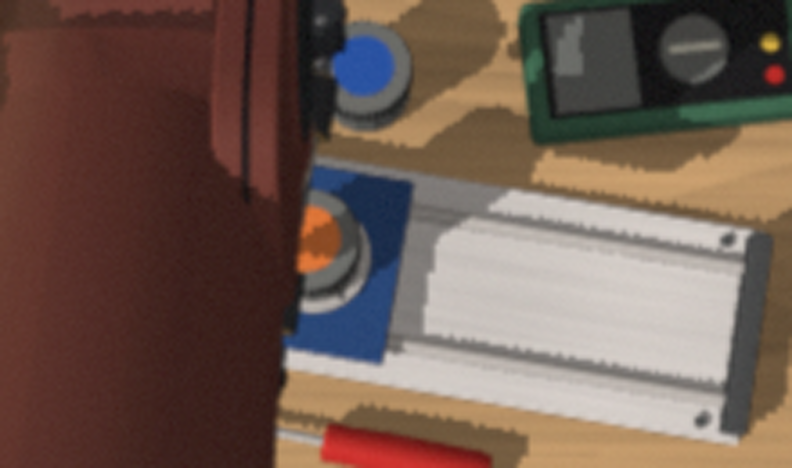

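View pics/s2.png

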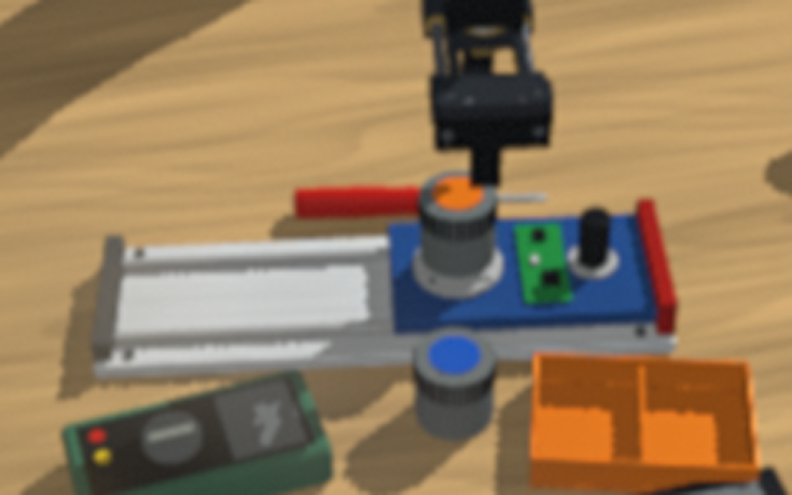

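```bash
python3 - <<'E'
from h import *
p=snapshot("top");q=snapshot("scene")
for a,b in(((608,216),(412,182)),((584,395),(382,361))):
    A=ray(p,200+a[0]/3.6,170+a[1]/3.6,.034);B=ray(p,200+b[0]/3.6,170+b[1]/3.6,.034);d=B-A;print(d,np.hypot(*d[:2]))
f=lambda I,box:blob((lambda r,g,b:(r>110)&(r>1.7*b)&(r>1.35*g))(*[I[...,i].astype(int) for i in range(3)]),box)
o=f(q["image"],(328,200,350,216));print(o[:7],[ray(q,u,o[1],.105) for u in(o[0],)])
# left/top/bottom extents of the disc
k=cv2.imread("pics/scene0.png")[...,::-1];a=f(k,(276,203,303,222));print(a[:7],ray(q,a[0],a[1],.105))
s=observe();print(s["eef_pos"],s["opening"],s["ft_force"])
E
```

```text
[0.0189849  0.11599385 0.        ] 0.11753722458259071
[0.01840844 0.117598   0.        ] 0.11903008210554401
(np.float64(338.3333333333333), np.float64(208.11851851851853), 135, np.int64(331), np.int64(346), np.int64(203), np.int64(213)) [array([0.57251996, 0.0273802 , 0.105     ])]
(np.float64(290.36486486486484), np.float64(210.22972972972974), 148, np.int64(281), np.int64(302), np.int64(206), np.int64(216)) [ 0.55491733 -0.08392893  0.105     ]
[0.57683643 0.05378088 0.13975916] 0.07184175302255993 [ 0.07918736  1.16543726 -0.26516071]
```

>>> {"name": "drive_tool", "arguments": {"steps": "-0.0247 0.0009 0 0 0 0 1;0 0 0 0 0 -8.5 1;0 0 0 0 0 -8.5 1;0 0 0 0 0 -8.5 1;0 0 0 0 0 -8.5 1", "squeeze": 30}}

```text
time: 7.95
eef_pos: [0.5741, 0.0318, 0.1393]
tool_rot: [[-0.434, 0.901, -0.0], [0.901, 0.434, 0.0], [0.0, -0.0, -1.0]]
ft_force: [0.1, 0.4, -0.6]
opening: 0.0868
gripper_force: 0.0
```

>>> {"name": "drive_tool", "arguments": {"steps": "0 0 0 0 0 0 1;0 0 0 0 0 0 1;0 0 0 0 0 0 1;0 0 0 0 0 0 1;0 0 0 0 0 0 1"}}

```text
time: 8.45
eef_pos: [0.574, 0.03, 0.1395]
tool_rot: [[-0.425, 0.905, -0.0], [0.905, 0.425, -0.0], [-0.0, -0.0, -1.0]]
ft_force: [-0.2, 0.7, 0.1]
opening: 0.0869
gripper_force: 0.0
```

>>> {"name": "drive_tool", "arguments": {"steps": "0 0 0.02 0 0 0 1;0 0 0.02 0 0 0 1;0 0 0.0145 0 0 0 1;0 0 0.01 0 0 0 1;0 0 0 0 0 0 1"}}

```text
time: 8.95
eef_pos: [0.5732, 0.0297, 0.0738]
tool_rot: [[-0.426, 0.905, -0.002], [0.905, 0.426, -0.001], [0.0, -0.002, -1.0]]
ft_force: [-0.4, 0.2, -1.0]
opening: 0.0871
gripper_force: 0.0
```

>>> {"name": "drive_tool", "arguments": {"steps": "0 0 0 0 0 0 0;0 0 0 0 0 0 0;0 0 0 0 0 0 0;0 0 0 0 0 0 0;0 0 0 0 0 0 0", "squeeze": 25}}

```text
time: 9.45
eef_pos: [0.5742, 0.0299, 0.0754]
tool_rot: [[-0.426, 0.905, 0.0], [0.905, 0.426, 0.0], [-0.0, 0.0, -1.0]]
ft_force: [-0.1, -0.7, 1.3]
opening: 0.0553
gripper_force: 25.1
```

>>> {"name": "drive_tool", "arguments": {"steps": "0 0 0.002 0 0 0 0;0 0 0.002 0 0 0 0;0 0 0 0 0 4 0;0 0 0 0 0 4 0;0 0 0 0 0 4 0", "squeeze": 40}}

```text
time: 9.95
eef_pos: [0.5753, 0.029, 0.0742]
tool_rot: [[-0.226, 0.974, 0.003], [0.974, 0.226, 0.001], [0.0, 0.003, -1.0]]
ft_force: [-7.9, -1.2, 25.5]
opening: 0.0552
gripper_force: 40.0
```

>>> {"name": "drive_tool", "arguments": {"steps": "0 0 -0.0015 0 0 4 0;0 0 0 0 0 4 0;0 0 0 0 0 4 0;0 0 0 0 0 4 0;0 0 0 0 0 0 0"}}

```text
time: 10.45
eef_pos: [0.574, 0.0298, 0.0726]
tool_rot: [[0.049, 0.999, -0.0], [0.999, -0.049, -0.0], [-0.0, -0.0, -1.0]]
ft_force: [0.2, -0.6, -0.8]
opening: 0.055
gripper_force: 40.0
```

>>> {"name": "drive_tool", "arguments": {"steps": "0 0 0.001 0 0 0 0;0 0 0.001 0 0 0 0;0 0 0.001 0 0 0 0;0 0 0.001 0 0 0 0;0 0 0 0 0 0 0"}}

```text
time: 10.95
eef_pos: [0.5741, 0.0298, 0.0687]
tool_rot: [[0.048, 0.999, 0.0], [0.999, -0.048, 0.0], [0.0, 0.0, -1.0]]
ft_force: [-2.4, -0.1, 5.2]
opening: 0.0552
gripper_force: 40.0
```

>>> {"name": "drive_tool", "arguments": {"steps": "0 0 0.001 0 0 0 0;0 0 0.001 0 0 0 0;0 0 0.001 0 0 0 0;0 0 0.001 0 0 0 0;0 0 0 0 0 0 0"}}

```text
time: 11.45
eef_pos: [0.5742, 0.0298, 0.0663]
tool_rot: [[0.048, 0.999, 0.0], [0.999, -0.048, 0.001], [0.001, -0.0, -1.0]]
ft_force: [-10.9, 0.6, 23.6]
opening: 0.055
gripper_force: 40.0
```

```bash
python3 - <<'E'
from h import *
q=snapshot("scene");cv2.imwrite("pics/s3.png",cv2.resize(q["image"][150:300,200:440,::-1],None,fx=3.3,fy=3.3,interpolation=2))
s=observe();print(s["eef_pos"],s["opening"],s["ft_force"],s["gripper_force"])
E
```

```text
[0.57416087 0.02982078 0.06627521] 0.05512970066817364 [-10.06843165  -0.6001899   23.77642975] 39.99781296181027
```

View pics/s3.png

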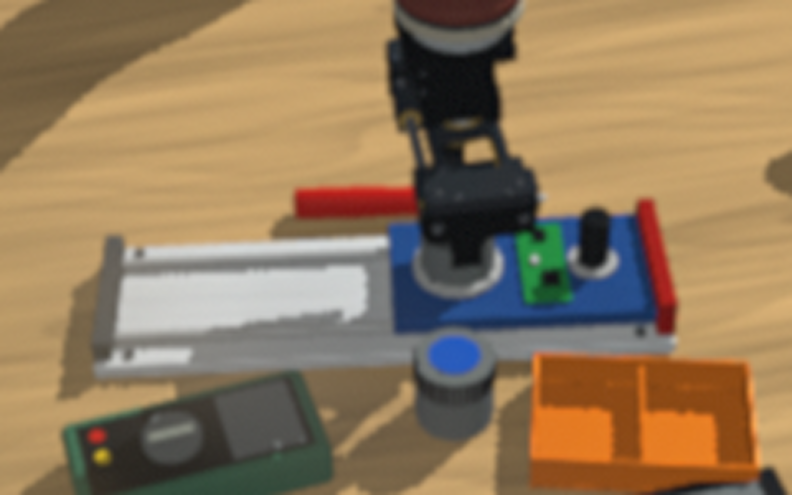

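The picture shows the carriage against the stop at crop pixel (655, 270), the plug gripped low on its flange at (460, 270), and the bystanders where they were. The forces fit the plug being home.

```bash
python3 -c "
from station import *
print(finish_job())"
```

```text
the job is handed in; nothing more can be done
None
```

The carriage is against the red stop, the plug dropped over its pins after no more than 28° of clockwise turn, and I handed the job in with the fingers holding it pushed home; no verdict came back, but the 9.1 mm total drop and 23.8 N push fit a fully seated plug.

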